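Clear the tin off the touch-latch lid and pop the lid

TASK

A flat metal shoe-wax tin is lying on the push-to-open lid in the top of the white shelf unit. Without picking it up, push the tin off the lid, over the deck edge and down the birch chute into the walnut tray; then press the lid down near its free edge until its spring catch lets go, and back off upwards so that the lid springs ajar and stays ajar. Lift nothing, do not release the lid before the tin is in the tray, and leave the other things where they are.

Things in the scene. Friction and masses are not known exactly. Their poses are not given: they have to be found in the camera images.
- tin_center (a point): Centre of the rectangular shoe-wax tin (bare aluminium, paper label on top), 58 x 84 x 28 mm (its own x, y, z), about 0.12 kg, lying loose and flat on the lid, its long side roughly along the way to the chute. Origin at mid-height, 14 mm above the lid.
- chute_top (a point): Middle of the deck edge where the chute begins, on the level deck, 140 mm above the table; axes as unit. The slippery birch chute falls 39 degrees from here: 155 mm along -y and 124 mm down to the tray floor, 130 mm clear width between side rails 22 mm high. A thing whose centre has passed this edge by a centimetre or more slides down by itself.
- unit: The fixed white shelf unit with deck, lid, chute and tray. Origin on the table under the lid's centre; +x towards the lid's hinge, -y down the chute, z up. Deck level, 140 mm above the table, x -110 to +110 mm, y -100 (chute edge) to +170 mm; the lid lies flush in it, centred on the origin.
- tray_in (a point): Centre of the inner floor of the walnut tray at the foot of the chute, 7 mm above the table; same axes as chute_top, 240 mm from it along -y. Inside 151 mm (x), and from the foot of the chute at y = +85 mm to the end wall at y = -90 mm; three walls 41 mm high, open towards the chute. Smooth floor. Fixed to the unit.
- lid_press (a point): Press mark on the lid: thin 22 mm dark ring on the top face, mid-width, 32 mm in from the free (-x) edge and 92 mm from the hinge; it moves with the lid. The lid is a wooden panel 124 x 124 mm, flush with the deck, 2 mm gap around. Pressed down here it gives at about 5 to 7 N; the catch lets go after 3 to 4 mm; hard stop at about 6.5 mm.
- lid (a joint): Lid angle, rad: 0 shut and flush, slightly negative (to -0.07) while pressed in, positive as the free (-x) edge rises. Once released it follows the withdrawing finger up and stops at 0.42 (the press mark then about 38 mm higher); it does not latch again. The tin's weight alone does not release it.
- shoe_tree: Bystander: sprung beech shoe tree, 240 x 70 x 45 mm, on the table at the unit's hinge side (+x). Origin under its middle.
- heel_grip: Bystander: blue U-shaped heel grip, 44 x 56 x 6 mm, lying on the deck at its -x, +y corner, about 78 mm to -x and 230 mm to +y of chute_top. Origin underneath.
- shoehorn: Bystander: bone-white plastic shoehorn, 195 x 42 x 6 mm, flat on the table beyond the unit's +y end. Origin underneath.
- key: Bystander: brass door key, 65 x 24 x 5 mm, lying on the deck beside the lid's hinge edge, lengthwise along it. Origin underneath.
- polish_tin: Bystander: round steel polish tin, 74 mm across, 25 mm high, on the table on the +x side of the chute. Origin underneath.
- spray: Bystander: small bottle, 40 mm across, 120 mm high, on the table on the +x side of the chute. Origin underneath.
- tin: The shoe-wax tin itself; origin at the centre of its underside.
Not all that is in view belongs to the job. Leave any blue or red look-alike of the tin alone.

How it is judged:
By the outcome, as a careful person would: the job done as asked, in the order asked, and still so for the second after the job is handed in, with the robot touching nothing.
It also fails if it takes over 40 s, if anything falls off the work surface, if the arm or the gripper's body presses on something with over 40 N, if the wrist force passes 120 N, or if a joint passes its speed limit or range.

ROBOT

A 6-joint arm with a two-finger parallel gripper is mounted at the origin on the work surface. World frame = base frame: x ahead of the robot, y to its left, z up, the work surface at z = 0. Lengths are in m, angles in rad, forces in N, time in s.
With the tool pointing down it reaches from about 0.275 to 1 m from the base axis. Payload 8.4 kg.
Tool frame: the origin (TCP) lies between the finger pads; the fingertips stand ctrl.finger_overhang ahead of it and the grasp point (between the pads) is the TCP (ctrl.finger_overhang is the distance from the TCP to the fingertips, in m); z points along the fingers, x is the direction in which the jaws open and shut, and the axes are right-handed (so a half turn about z gives the same grasp; the last joint's range is limited). The gripper opens to 85 mm and grips with 20 to 120 N. Pads are 22 mm wide; open, the fingers measure 114 mm over their backs; the gripper's body (76 mm by 85 mm) begins 54 mm behind the grasp point. The pads swing forward as they close: fully open they stand 13 mm farther back than shut.
Start: joints at [-1.149, 0.353, 1.633, -0, 1.155, -0.002], TCP at [0.257, -0.57, 0.216] pointing down, gripper open.
Joint ranges: [-2.63, 2.63], [-0.92, 2.1], [0.06, 2.66], [-1.3, 4.44], [0, 2.69], [-3.02, 3.02]. Speed limits (rad/s): [2.22, 2.22, 2.79, 3.14, 3.14, 3.14].

INTERFACE

Orientations are given as a unit quaternion [x, y, z, w].
In Python, from station import ctrl gives the robot as it stands.
- The arm moves only by the tool send_rows, never from a script. Its argument "deltas" is a list of rows, each a list of 3 entries, a list of its own where there are three numbers: the turn, a rotation vector about the world's x, y, z in units of 10 degrees (1.0 is 10 degrees), then the shift along the world's x, y, z in units of 40 mm (1.0 is 40 mm), then the opening, from -1 (shut) to 1 (fully open). In form: [[[wx, wy, wz], [x, y, z], fingers], ...]. A call has 1 to 20 rows; each row shifts and turns the commanded pose from where the row before left it; what a row does not reach is not made up. A row lasts 1/8 s, in which the tool goes at most 62.5 mm and 10.7 degrees, less where a joint would pass 70% of its speed; a pose out of reach is approached as far as the arm can. A call is refused whole if a number of a shift passes 1 or a number of a turn 1, either way. A call with a gripper value outside its range is refused whole. The fingers move at their own pace and stop on an object; "grip_force" is the grip in N (left out, the last holds). Time passes only in rows, so rows that do not move let the fingers close. It gives the time, the measured TCP pose, the force and the opening at its end, in the units of the state.
- ctrl.get_state(): the state, without advancing time (a new reading comes with each control period).
- ctrl.camera(name): name is "scene" or "top"; returns a dict with "frame" (384x512x3 uint8, blue, green, red), "mtx" (3x3 intrinsics, pixels), "R" (3x3) and "t" (3): a world point X has camera coordinates R X + t. Camera axes: x right, y down, z forward; pixel columns grow to the right and rows downward; lengths in m; the calibration is good to about 2 mm. A picture is of the moment at which its call begins. There is no depth.
- ctrl.job_done(): hands the job in, once; it reports no verdict.
The state is a dict: "t": time; "qpos": joint angles; "qd": joint speeds; "effort": joint torques, N m; "ee_pos": TCP position; "ee_rot": TCP orientation; "contact_force": force on the tool from outside, world axes, zero at the start; "moment": the same for the moment, N m; "grip_width": finger opening in m.
Only numpy, scipy, OpenCV 4.12 (cv2) and the standard library are available. Lean on these libraries where they do the work, as an engineer would, in place of code of your own. Each camera call takes 0.05 s, during which the arm holds its last target.

## Working session

There is one attempt and no reset: what is moved stays moved. The work goes in short steps, Python scripts to look and compute and a tool call to move; the robot and the scene stay as the last step left them, time stands still between calls to the robot, and variables do not carry over. Pictures are saved under pics/ and viewed, and the job is handed in when it is done.

Besides the shell and the picture viewer there is one more tool, called after "Request:" as name([rows], argument=value, ...), one row to a line, values as JSON. send_rows: Moves the arm, as the interface text tells. Its arguments: {"type":"object","properties":{"deltas":{"type":"array"},"grip_force":{"type":"number"}},"required":["deltas"]}

```bash
mkdir -p pics; ls
python3 - <<'E'
from station import ctrl
import cv2, numpy as np
s=ctrl.get_state(); print({k:np.round(v,3).tolist() for k,v in s.items()}, ctrl.finger_overhang)
for n in("scene","top"):
    c=ctrl.camera(n); cv2.imwrite(f"pics/{n}0.png",c["frame"]); np.savez(f"{n}0.npz",**c)
    print(n,np.round(c["mtx"],1).tolist(),np.round(c["R"],3).tolist(),np.round(c["t"],3).tolist())
E
```

```text
pics
{'t': 0.0, 'qpos': [-1.149, 0.354, 1.634, -0.0, 1.155, -0.002], 'qd': [0.001, 0.001, 0.0, -0.001, 0.003, -0.0], 'effort': [-0.001, -60.526, -34.206, 0.0, 0.01, -0.0], 'ee_pos': [0.257, -0.569, 0.215], 'ee_rot': [0.84, -0.543, -0.001, -0.0], 'contact_force': [0.041, 0.076, 0.576], 'moment': [0.012, -0.024, 0.028], 'grip_width': 0.085} 0.019
scene [[351.4, 0.0, 261.2], [0.0, 351.4, 188.4], [0.0, 0.0, 1.0]] [[-0.657, 0.754, -0.002], [0.451, 0.391, -0.802], [-0.604, -0.528, -0.597]] [0.309, -0.163, 1.434]
top [[489.6, 0.0, 257.9], [0.0, 489.6, 187.9], [0.0, 0.0, 1.0]] [[-0.026, -1.0, 0.0], [-0.999, 0.026, -0.028], [0.028, -0.001, -1.0]] [0.077, 0.515, 1.175]
```

View pics/scene0.png

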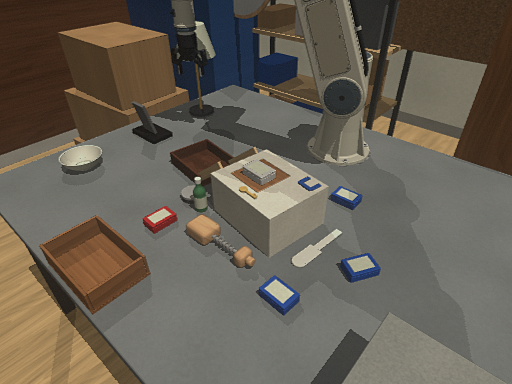

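View pics/top0.png

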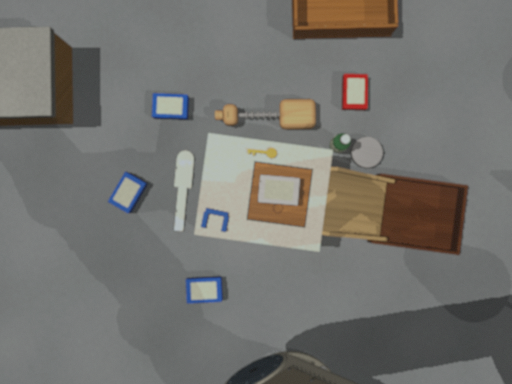

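The top view shows the tin on the lid at about (280,190), the chute running right from about (327,205), and the tray at about (420,213). The blue look-alikes (171,105), (128,192), (204,290) and the red one (355,92) all lie on the table. The only bare-aluminium tin is the one on the lid. I'll confirm that in a crop.

Run:
```python
import cv2
a=cv2.imread("pics/top0.png")[120:270,185:345]; cv2.imwrite("pics/topc.png",cv2.resize(a,None,fx=5,fy=4*1.0*5/4*0.8,interpolation=cv2.INTER_CUBIC) if 0 else cv2.resize(a,(640,600),interpolation=cv2.INTER_CUBIC))
a=cv2.imread("pics/scene0.png")[135:255,195:355]; cv2.imwrite("pics/scenec.png",cv2.resize(a,(800,600),interpolation=cv2.INTER_CUBIC))
```

```text
(no output)
```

View pics/topc.png

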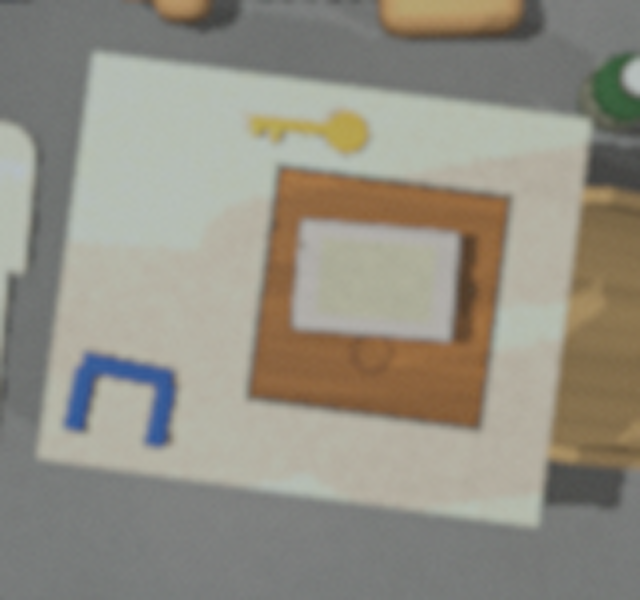

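View pics/scenec.png

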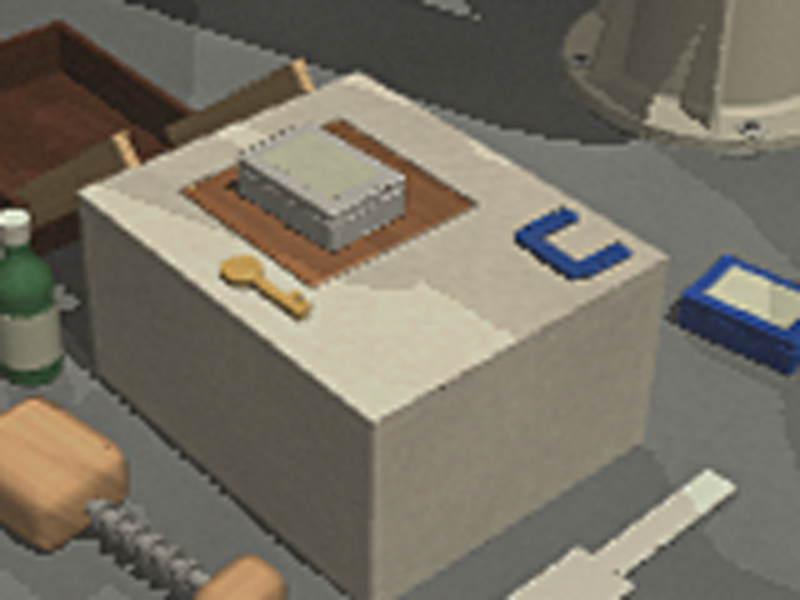

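The crops confirm it: the bare-aluminium tin with the paper label lies on the wooden lid, with crop corners (300,220), (463,233), (450,342), (292,330). The lid ring is at (373,355). Next I'll measure by casting rays.

```bash
cat > h.py <<'E'
import numpy as np,cv2
def ray(c,px,z):
    px=np.atleast_2d(np.array(px,float)); d=np.c_[px,np.ones(len(px))]@np.linalg.inv(c["mtx"]).T@c["R"]
    o=-c["R"].T@c["t"]; return o+d*((z-o[2])/d[:,2])[:,None]
def proj(c,X):
    p=(np.atleast_2d(X)@c["R"].T+c["t"])@c["mtx"].T; return p[:,:2]/p[:,2:]
E
python3 - <<'E'
from h import *
c=np.load("top0.npz"); s=np.load("scene0.npz")
f=lambda q:(np.array(q,float)+.5)/4-.5+[185,120]
g=lambda q:(np.array(q,float)+.5)/5-.5+[195,135]
np.set_printoptions(precision=4,suppress=True)
deck=ray(c,f([(93,52),(590,120),(540,525),(38,460)]),.14)
lid=ray(c,f([(279,167),(511,197),(480,429),(249,397)]),.14)
tin=ray(c,f([(300,220),(463,233),(450,342),(292,330)]),.168)
ring=ray(c,f([(373,355)]),.14)[0]
for n,q in(("deck",deck),("lid",lid),("tin",tin)):
    e=q-np.roll(q,1,0); print(n,q[:,:2].tolist(),q.mean(0),"sides",np.linalg.norm(e,axis=1))
    print(" yaw of +y edge", [np.degrees(np.arctan2(*( (q[0]-q[1])[[1,0]]))),np.degrees(np.arctan2(*( (q[3]-q[2])[[1,0]])))])
print("ring",ring)
# scene
deckS=ray(s,g([(373,418),(82,195),(357,73),(667,260)]),.14); print("sceneDeck",deckS[:,:2].tolist())
tS=ray(s,g([(240,158),(331,218),(405,178),(315,125)]),.168);print("sceneTin",tS[:,:2].tolist(),tS.mean(0))
lS=ray(s,g([(182,188),(315,283),(477,203),(340,120)]),.14);print("sceneLid",lS[:,:2].tolist(),lS.mean(0))
# unit frame from lid/deck
y=(deck[0]-deck[1]+deck[3]-deck[2])[:2];y/=np.linalg.norm(y); x=np.array([y[1],-y[0]])
o=lid.mean(0)[:2]
U=lambda P:np.c_[(P[:,:2]-o)@x,(P[:,:2]-o)@y]
print("x",x,"y",y,"o",o)
for n,q in(("deck",deck),("lid",lid),("tin",tin),("ring",ring[None])): print(n,(U(q)*1000).round(1).tolist(),(U(q).mean(0)*1000).round(1))
E
```

```text
deck [[0.6352945177376957, 0.16759274416282144], [0.5916018094253953, -0.09832874319210992], [0.3756209045630511, -0.06497413753780736], [0.4173449595395533, 0.20213773463870643]] [0.505  0.0516 0.14  ] sides [0.2207 0.2695 0.2185 0.2704]
 yaw of +y edge [np.float64(80.66928405732601), np.float64(81.1218901892462)]
lid [[0.5707420571563284, 0.0692863013554413], [0.5513314708934405, -0.054691271565632985], [0.42760802310432433, -0.03444350978721518], [0.4479606941479839, 0.08856626879887126]] [0.4994 0.0172 0.14  ] sides [0.1243 0.1255 0.1254 0.1247]
 yaw of +y edge [np.float64(81.10170671168801), np.float64(80.60519815925235)]
tin [[0.5404332404110723, 0.05892840433138275], [0.5313924937748187, -0.025916180904408823], [0.4747520234047965, -0.017500688443864668], [0.483180377975742, 0.06462155686523843]] [0.5074 0.02   0.168 ] sides [0.0575 0.0853 0.0573 0.0826]
 yaw of +y edge [np.float64(83.91770992921138), np.float64(84.14014754770204)]
ring [0.4686 0.0216 0.14  ]
sceneDeck [[0.6311211673736551, 0.1667132383067632], [0.5920145047009566, -0.09149842506257289], [0.37674003322945504, -0.06090588390698193], [0.42029152833410877, 0.20549141304995566]]
sceneTin [[0.5321259112825745, -0.018024182164849023], [0.5432617761540866, 0.062024733984689995], [0.48546574988734015, 0.06773086990034627], [0.4764774094777602, -0.009060218317027524]] [0.5093 0.0257 0.168 ]
sceneLid [[0.5478991108893275, -0.05197468239467651], [0.5661719285052147, 0.07020465001210008], [0.44524234172861177, 0.09038945076369054], [0.4282464273667128, -0.031053783071733454]] [0.4969 0.0194 0.14  ]
x [ 0.9874 -0.1582] y [0.1582 0.9874] o [0.4994 0.0172]
deck [[110.4, 170.0], [109.3, -99.5], [-109.2, -100.7], [-110.3, 169.6]] [ 0.  34.9]
lid [[62.2, 62.7], [62.6, -62.8], [-62.7, -62.3], [-62.1, 62.3]] [0. 0.]
tin [[33.9, 47.7], [38.4, -37.5], [-18.9, -38.1], [-23.5, 44.3]] [7.5 4.1]
ring [[-31.1, -0.5]] [-31.1  -0.5]
```

Request:
send_rows([
  [[0,0,0.28],[0,0,1],-0.4],
  [[0,0,0.28],[0.3,0.8,1],-0.4],
  [[0,0,0.28],[0.33,0.86,0.1],-0.4],
  [[0,0,0.28],[0.33,0.86,0],-0.4],
  [[0,0,0.28],[0.33,0.86,0],-0.4],
  [[0,0,0.28],[0.33,0.86,0],-0.4],
  [[0,0,0.28],[0.33,0.86,0],-0.4],
  [[0,0,0.28],[0.33,0.86,0],-0.4],
  [[0,0,0.28],[0.33,0.86,0],-0.4],
  [[0,0,0.28],[0.33,0.86,0],-0.4],
  [[0,0,0.28],[0.33,0.86,0],-0.4],
  [[0,0,0.28],[0.33,0.86,0],-0.4],
  [[0,0,0.28],[0.33,0.86,0],-0.4],
  [[0,0,0.28],[0.33,0.86,0],-0.4],
  [[0,0,0.28],[0.33,0.86,0],-0.4],
  [[0,0,0.28],[0.33,0.86,0],-0.4],
  [[0,0,0.28],[0.33,0.86,0],-0.4],
  [[0,0,0.28],[0.33,0.86,0],-0.4],
  [[0,0,0.28],[0.33,0.86,0],-0.4],
  [[0,0,0.28],[0.33,0.86,0],-0.4],
])

```text
t: 2.6
ee_pos: [0.5067, 0.0827, 0.2998]
ee_rot: [0.996, -0.084, -0.0, 0.0]
contact_force: [0.0, -0.5, 0.4]
grip_width: 0.0256
```

Request:
send_rows([
  [[0,0,0.05],[0.3,0.27,0],-0.4],
  [[0,0,0],[0,0,-0.7],-0.4],
  [[0,0,0],[0,0,-0.7],-0.4],
  [[0,0,0],[0,0,-0.7],-0.4],
  [[0,0,0],[0,0,-0.5],-0.4],
  [[0,0,0],[0,0,-0.4],-0.4],
  [[0,0,0],[0,0,-0.2],-0.4],
  [[0,0,0],[0,0,0],-0.4],
])

```text
t: 3.6
ee_pos: [0.5186, 0.0921, 0.1719]
ee_rot: [0.997, -0.08, -0.0, 0.0]
contact_force: [0.6, -0.9, 0.9]
grip_width: 0.0255
```

Run:
```python
from station import ctrl
import cv2
a=ctrl.camera("scene")["frame"]; cv2.imwrite("pics/s1.png",cv2.resize(a[115:265,185:385],(800,600),interpolation=cv2.INTER_CUBIC))
```

```text
(no output)
```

View pics/s1.png

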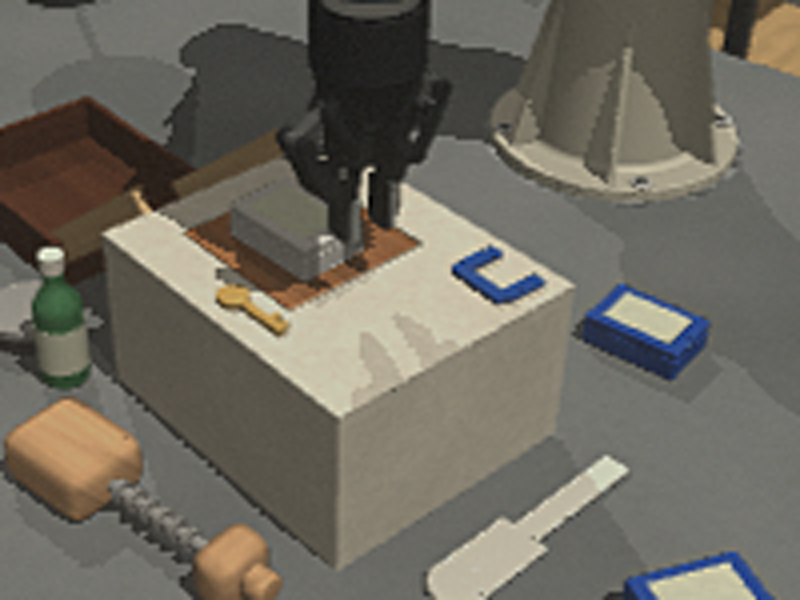

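The scene crop shows the finger tips just behind the tin's +y face (tips at about (350,265) and (385,225)), clear of the key and heel grip. I'll lower a little and push.

Request:
send_rows([
  [[0,0,0],[0,0,-0.13],-0.4],
  [[0,0,0],[-0.032,-0.2,0],-0.4],
  [[0,0,0],[-0.032,-0.2,0],-0.4],
  [[0,0,0],[-0.032,-0.2,0],-0.4],
  [[0,0,0],[-0.032,-0.2,0],-0.4],
  [[0,0,0],[-0.032,-0.2,0],-0.4],
])

```text
t: 4.4
ee_pos: [0.5121, 0.0516, 0.167]
ee_rot: [0.997, -0.08, 0.0, -0.0]
contact_force: [0.3, -1.0, -0.1]
grip_width: 0.0256
```

Run:
```python
from station import ctrl
import cv2
a=ctrl.camera("scene")["frame"]; cv2.imwrite("pics/s2.png",cv2.resize(a[115:265,165:365],(800,600),interpolation=cv2.INTER_CUBIC))
```

```text
(no output)
```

View pics/s2.png

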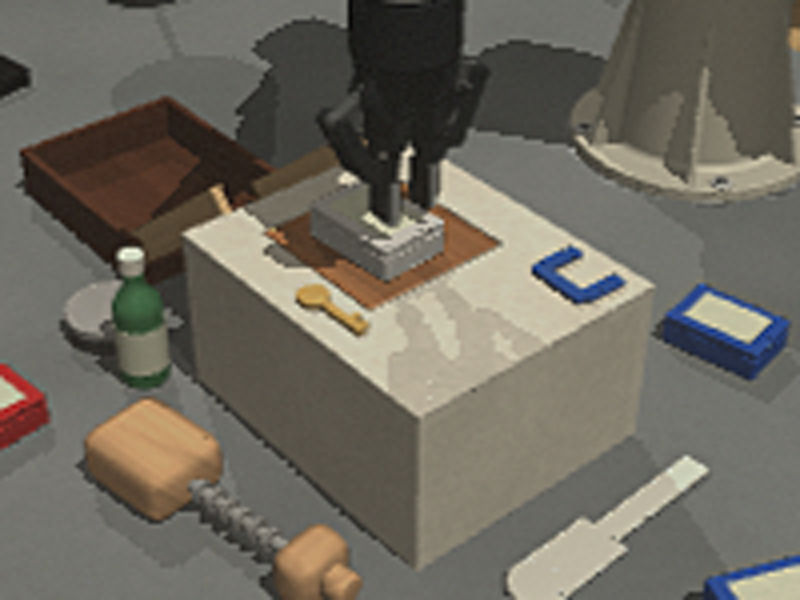

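The tips appear to be above the tin rather than behind it, so I'll work out where they really are.

Run:
```python
from station import ctrl
from h import *
c=ctrl.camera("scene"); s=ctrl.get_state(); p=np.array(s["ee_pos"]); print(p,s["contact_force"],s["t"])
for dz in(0,-.01,-.019): print(dz,(proj(c,p+[0,0,dz])-[165,115])*4)
t=ctrl.camera("top"); print((proj(t,p)-[185,120])*4)
cv2.imwrite("pics/t2.png",cv2.resize(t["frame"][120:270,185:345],(640,600),interpolation=cv2.INTER_CUBIC))
```

```text
[0.51203098 0.05146332 0.16686809] [-0.26356364  0.30104369  0.18796601] 4.5
0 [[400.94557701 229.47712768]]
-0.01 [[400.87464941 241.0898754 ]]
-0.019 [[400.81153138 251.42398586]]
[[314.23260422 272.56358712]]
```

View pics/t2.png

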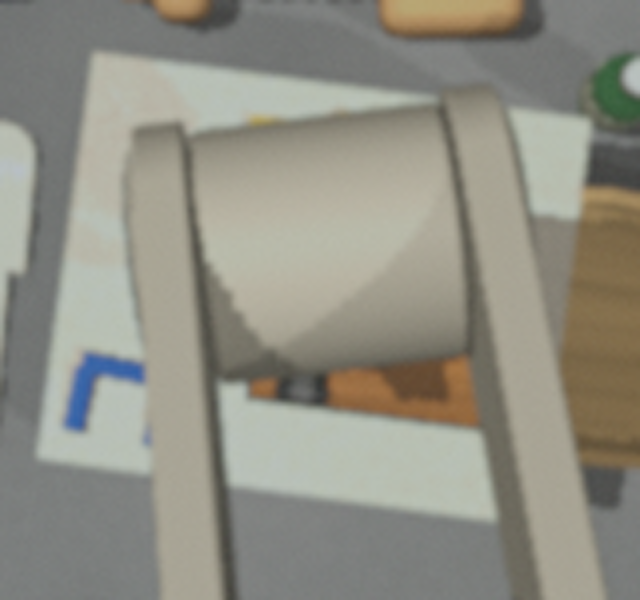

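Run:
```python
from station import ctrl
from h import *
c=ctrl.camera("scene"); p=np.array(ctrl.get_state()["ee_pos"]); q=p+[0,0,0]
a=cv2.resize(c["frame"][115:195,225:305],(800,800),interpolation=cv2.INTER_CUBIC)[:600]
print(ctrl.get_state()["t"])
d=np.array([.9874,-.158,0])
for z in(.14,.15,.168,.18):
  for k in(-.02,0,.02):
    w=p+d*k; w[2]=z; print(z,k,((proj(c,w)-[225,115]+.5)*10).round())
cv2.imwrite("pics/z2.png",a)
```

```text
4.6
0.14 -0.02 [[460. 632.]]
0.14 0 [[408. 657.]]
0.14 0.02 [[355. 683.]]
0.15 -0.02 [[461. 603.]]
0.15 0 [[408. 629.]]
0.15 0.02 [[355. 654.]]
0.168 -0.02 [[462. 551.]]
0.168 0 [[409. 577.]]
0.168 0.02 [[354. 602.]]
0.18 -0.02 [[462. 516.]]
0.18 0 [[409. 541.]]
0.18 0.02 [[354. 567.]]
```

View pics/z2.png

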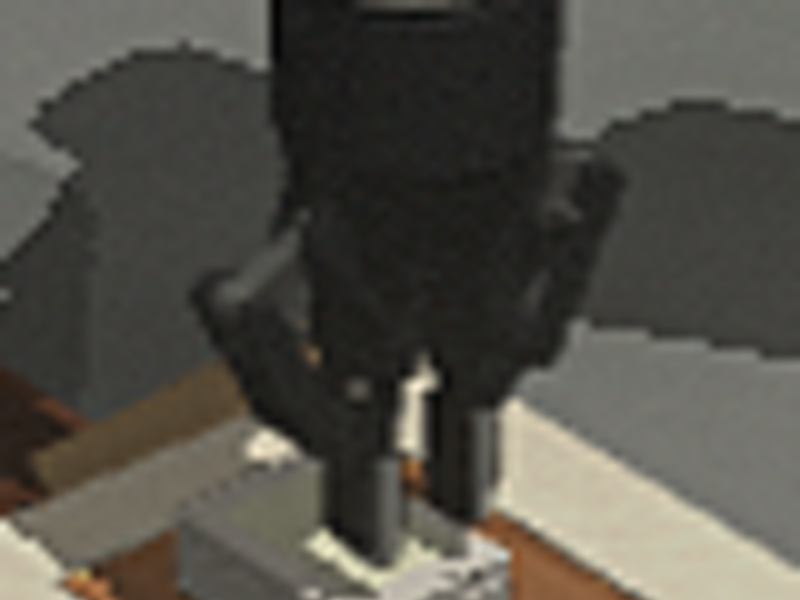

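The tin has not moved. At this opening the tips stand higher than I assumed and are hovering over the tin's top. I'll go up, back off along +y, and descend in small steps watching the force.

Request:
send_rows([
  [[0,0,0],[0,0,0.3],-0.4],
  [[0,0,0],[0.08,0.55,0],-0.4],
  [[0,0,0],[0.1,0.6,0],-0.4],
  [[0,0,0],[0,0,-0.4],-0.4],
  [[0,0,0],[0,0,-0.1],-0.4],
  [[0,0,0],[0,0,-0.1],-0.4],
  [[0,0,0],[0,0,0],-0.4],
])

```text
t: 5.48
ee_pos: [0.5192, 0.0977, 0.1546]
ee_rot: [0.997, -0.081, -0.0, 0.0]
contact_force: [-1.2, 0.6, -0.7]
grip_width: 0.0257
```

```bash
cat > look.py <<'E'
import sys
from station import ctrl
from h import *
c=ctrl.camera("scene"); p=np.array(ctrl.get_state()["ee_pos"])
x0,y0=int(sys.argv[2]),int(sys.argv[3])
cv2.imwrite(sys.argv[1],cv2.resize(c["frame"][y0:y0+75,x0:x0+100],(800,600),interpolation=cv2.INTER_CUBIC))
d=np.array([.9874,-.158,0])
for z in(.14,.15,.168):
    w=p.copy(); w[2]=z; print(z,((proj(c,w)-[x0,y0]+.5)*8).round())
E
python3 look.py pics/z3.png 225 130
```

```text
0.14 [[412. 464.]]
0.15 [[413. 441.]]
0.168 [[414. 399.]]
```

View pics/z3.png

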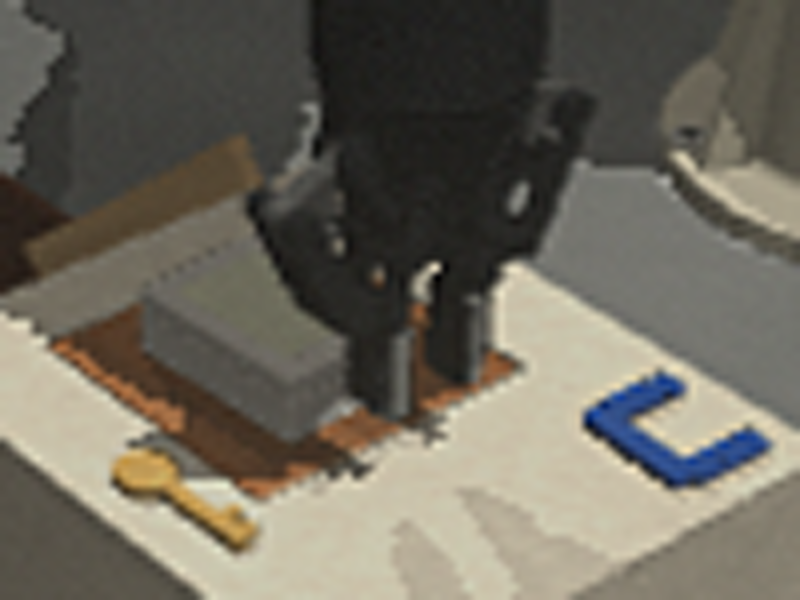

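The tips are still about 25 mm above the deck; they project at z≈0.167 and their shadows are detached. I'll go lower.

Request:
send_rows([
  [[0,0,0],[0,0,-0.15],-0.4],
  [[0,0,0],[0,0,-0.1],-0.4],
  [[0,0,0],[0,0,-0.1],-0.4],
  [[0,0,0],[0,0,0],-0.4],
])

```text
t: 6.02
ee_pos: [0.5191, 0.0982, 0.1405]
ee_rot: [0.997, -0.08, -0.0, 0.0]
contact_force: [-0.5, 0.2, -0.2]
grip_width: 0.0256
```

```bash
python3 look.py pics/z4.png 225 130
```

```text
0.14 [[413. 464.]]
0.15 [[414. 441.]]
0.168 [[415. 399.]]
```

View pics/z4.png

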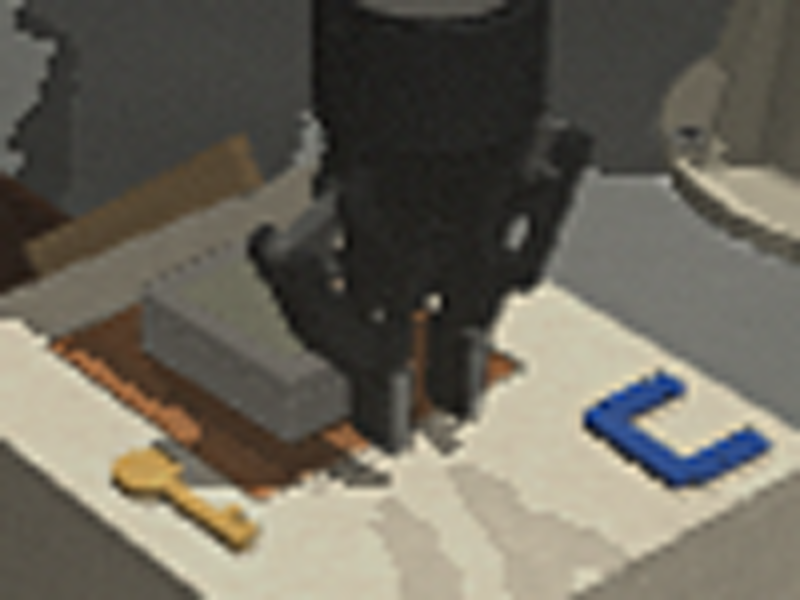

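The tips are now at about z=0.153, level with the tin's mid-height, and there is still no contact. I'll go down another 3 mm and push.

Request:
send_rows([
  [[0,0,0],[0,0,-0.08],-0.4],
  [[0,0,0],[-0.032,-0.2,0],-0.4],
  [[0,0,0],[-0.032,-0.2,0],-0.4],
  [[0,0,0],[-0.032,-0.2,0],-0.4],
  [[0,0,0],[-0.032,-0.2,0],-0.4],
  [[0,0,0],[-0.032,-0.2,0],-0.4],
  [[0,0,0],[-0.032,-0.2,0],-0.4],
])

```text
t: 6.95
ee_pos: [0.5117, 0.0498, 0.1378]
ee_rot: [0.997, -0.08, 0.0, -0.0]
contact_force: [-0.4, 2.1, 1.0]
grip_width: 0.0257
```

```bash
python3 look.py pics/z5.png 220 125
```

```text
0.14 [[362. 441.]]
0.15 [[362. 419.]]
0.168 [[362. 377.]]
```

View pics/z5.png

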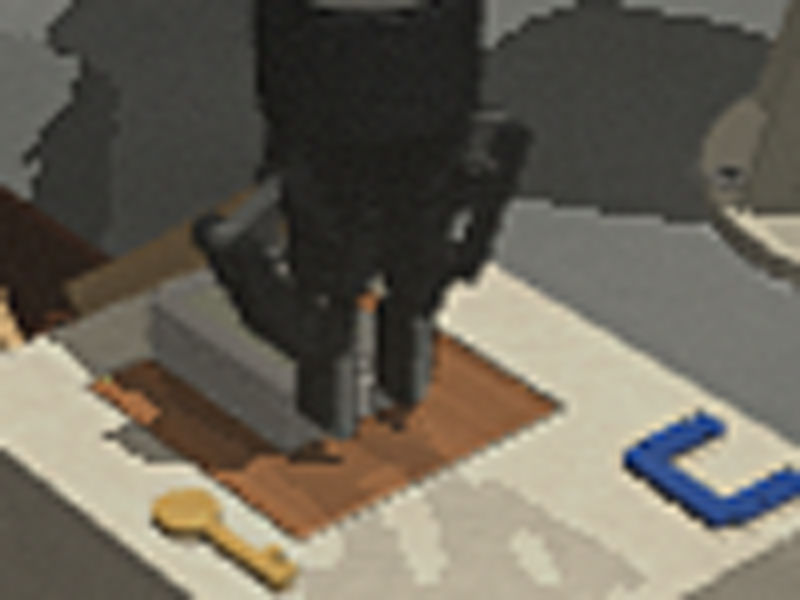

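Request:
send_rows([
  [[0,0,0],[-0.04,-0.25,0],-0.4],
  [[0,0,0],[-0.04,-0.25,0],-0.4],
  [[0,0,0],[-0.04,-0.25,0],-0.4],
  [[0,0,0],[-0.04,-0.25,0],-0.4],
  [[0,0,0],[-0.04,-0.25,0],-0.4],
  [[0,0,0],[-0.04,-0.25,0],-0.4],
  [[0,0,0],[-0.04,-0.25,0],-0.4],
])

```text
t: 7.88
ee_pos: [0.5005, -0.0204, 0.1377]
ee_rot: [0.997, -0.08, 0.0, -0.0]
contact_force: [0.7, 0.8, 0.7]
grip_width: 0.0254
```

```bash
python3 look.py pics/z6.png 195 115
```

```text
0.14 [[439. 438.]]
0.15 [[439. 416.]]
0.168 [[438. 375.]]
```

View pics/z6.png

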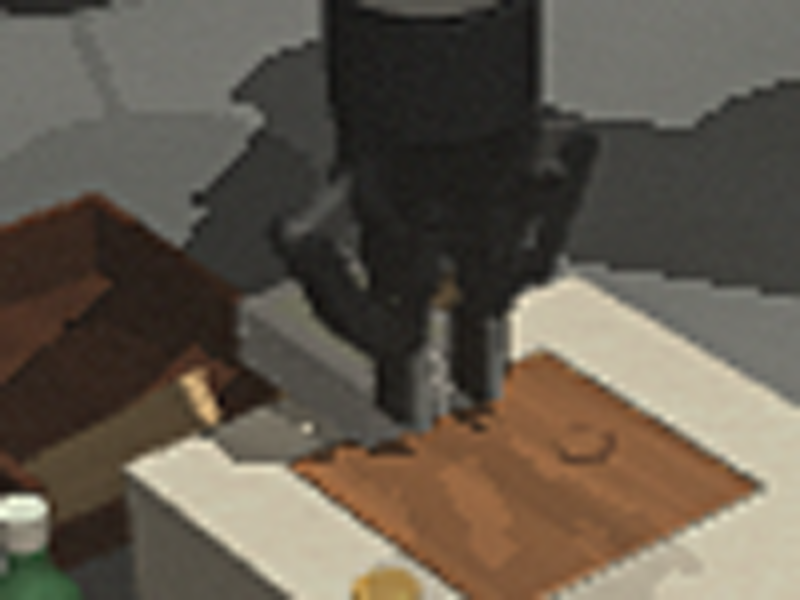

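The tin is half over the edge and square to the chute. I'll push the last stretch slowly.

Request:
send_rows([
  [[0,0,0],[-0.03,-0.2,0],-0.4],
  [[0,0,0],[-0.03,-0.2,0],-0.4],
  [[0,0,0],[-0.025,-0.15,0],-0.4],
  [[0,0,0],[-0.025,-0.15,0],-0.4],
  [[0,0,0],[0,0,0],-0.4],
  [[0,0,0],[0,0,0],-0.4],
])

```text
t: 8.68
ee_pos: [0.4961, -0.0477, 0.1376]
ee_rot: [0.997, -0.08, -0.0, 0.0]
contact_force: [0.5, 0.5, 0.3]
grip_width: 0.0254
```

```bash
python3 look.py pics/z7.png 165 115
```

```text
0.14 [[636. 409.]]
0.15 [[635. 387.]]
0.168 [[634. 346.]]
```

View pics/z7.png

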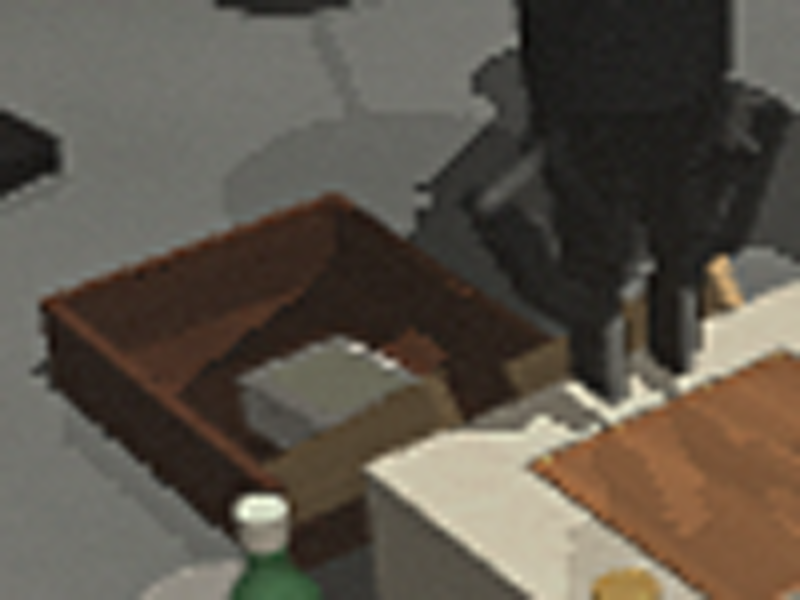

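The tin has slid down to the tray at about (330,385) in the crop. I'll lift, shut the fingers, move over the press mark, and check the tray from above on the way.

Request:
send_rows([
  [[0,0,0],[0,0,0.8],-0.4],
  [[0,0,0],[0,0,0.7],-1],
  [[0,0,0],[-0.22,0.58,0],-1],
  [[0,0,0],[-0.22,0.58,0],-1],
  [[0,0,0],[-0.22,0.58,0],-1],
  [[0,0,0],[0,0,0],-1],
  [[0,0,0],[0,0,0],-1],
])

```text
t: 9.6
ee_pos: [0.4701, 0.0217, 0.1978]
ee_rot: [0.997, -0.08, 0.0, 0.0]
contact_force: [-0.6, -0.5, -0.3]
grip_width: 0.0
```

```bash
python3 look.py pics/z8.png 215 115
python3 - <<'E'
from station import ctrl
from h import *
c=ctrl.camera("top"); np.savez("top8.npz",**c); cv2.imwrite("pics/t8.png",cv2.resize(c["frame"][120:270,310:510],(800,600),interpolation=cv2.INTER_CUBIC))
E
```

```text
0.14 [[417. 446.]]
0.15 [[418. 423.]]
0.168 [[418. 383.]]
```

View pics/z8.png

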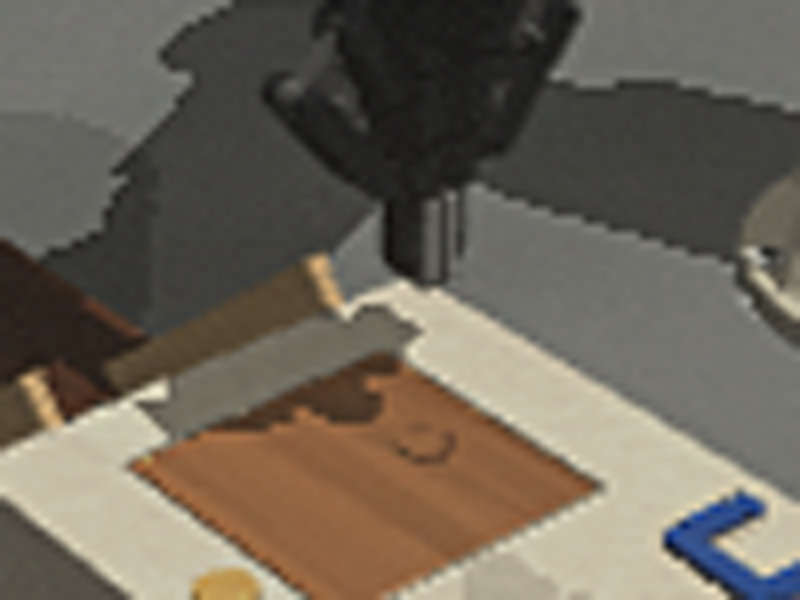

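View pics/t8.png

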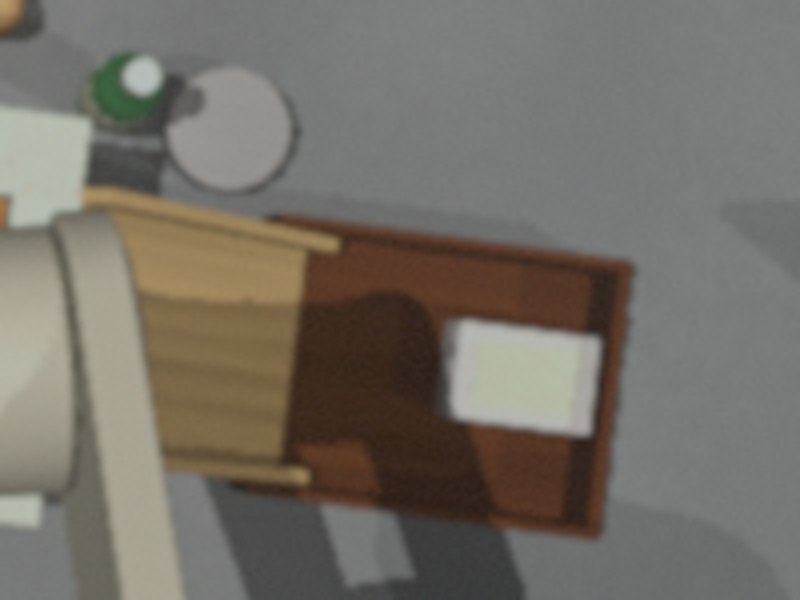

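The tin lies flat in the tray against the end wall. The closed fingers are over the ring. I'll descend, watching the force.

Request:
send_rows([
  [[0,0,0],[0,0,-0.5],-1],
  [[0,0,0],[0,0,-0.4],-1],
  [[0,0,0],[0,0,-0.2],-1],
  [[0,0,0],[0,0,-0.1],-1],
  [[0,0,0],[0,0,-0.05],-1],
  [[0,0,0],[0,0,0],-1],
])

```text
t: 10.45
ee_pos: [0.4699, 0.0219, 0.1479]
ee_rot: [0.997, -0.08, 0.0, -0.0]
contact_force: [0.9, 0.5, 0.3]
grip_width: -0.0002
```

```bash
python3 look.py pics/z9.png 215 115
```

```text
0.14 [[419. 446.]]
0.15 [[419. 424.]]
0.168 [[419. 383.]]
```

View pics/z9.png

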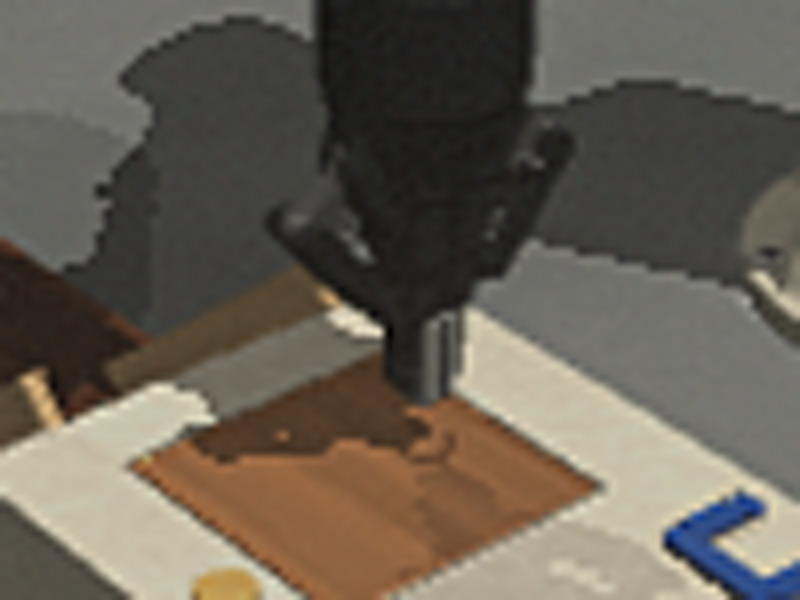

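Request:
send_rows([
  [[0,0,0],[0,0,-0.2],-1],
  [[0,0,0],[0,0,-0.1],-1],
  [[0,0,0],[0,0,-0.05],-1],
  [[0,0,0],[0,0,0],-1],
])

```text
t: 11.0
ee_pos: [0.4696, 0.0219, 0.1335]
ee_rot: [0.997, -0.08, -0.0, 0.0]
contact_force: [-0.7, 0.7, -0.5]
grip_width: -0.0002
```

Request:
send_rows([
  [[0,0,0],[0,0,-0.05],-1],
  [[0,0,0],[0,0,-0.03],-1],
  [[0,0,0],[0,0,-0.03],-1],
  [[0,0,0],[0,0,0],-1],
])

```text
t: 11.5
ee_pos: [0.4697, 0.0219, 0.1292]
ee_rot: [0.997, -0.08, -0.0, 0.0]
contact_force: [-0.1, 0.6, 0.0]
grip_width: 0.0001
```

```bash
python3 look.py pics/z10.png 215 115
```

```text
0.14 [[419. 446.]]
0.15 [[419. 423.]]
0.168 [[420. 383.]]
```

View pics/z10.png

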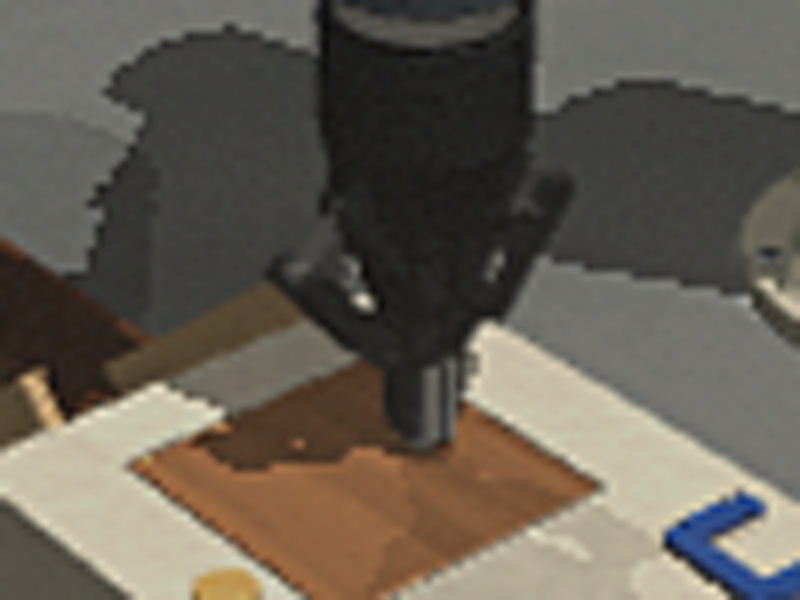

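Request:
send_rows([
  [[0,0,0],[0,0,-0.03],-1],
  [[0,0,0],[0,0,-0.03],-1],
  [[0,0,0],[0,0,0],-1],
])

```text
t: 11.92
ee_pos: [0.4697, 0.0219, 0.1268]
ee_rot: [0.997, -0.08, -0.0, 0.0]
contact_force: [0.2, 0.7, -0.0]
grip_width: -0.0001
```

Request:
send_rows([
  [[0,0,0],[0,0,-0.03],-1],
  [[0,0,0],[0,0,-0.03],-1],
  [[0,0,0],[0,0,0],-1],
])

```text
t: 12.3
ee_pos: [0.4698, 0.0219, 0.1246]
ee_rot: [0.997, -0.08, 0.0, -0.0]
contact_force: [-1.1, 0.0, 4.5]
grip_width: -0.0004
```

Contact. I'll press on.

Request:
send_rows([
  [[0,0,0],[0,0,-0.03],-1],
  [[0,0,0],[0,0,-0.03],-1],
  [[0,0,0],[0,0,0],-1],
])

```text
t: 12.68
ee_pos: [0.4699, 0.0219, 0.1222]
ee_rot: [0.997, -0.08, 0.0, -0.0]
contact_force: [-1.4, -1.1, 5.3]
grip_width: -0.0004
```

Request:
send_rows([
  [[0,0,0],[0,0,-0.03],-1],
  [[0,0,0],[0,0,-0.03],-1],
  [[0,0,0],[0,0,0],-1],
])

```text
t: 13.05
ee_pos: [0.47, 0.0219, 0.1199]
ee_rot: [0.997, -0.08, 0.0, -0.0]
contact_force: [-1.1, 0.1, 5.7]
grip_width: -0.0002
```

Request:
send_rows([
  [[0,0,0],[0,0,-0.02],-1],
  [[0,0,0],[0,0,0],-1],
  [[0,0,0],[0,0,0.1],-1],
  [[0,0,0],[0,0,0.15],-1],
  [[0,0,0],[0,0,0.2],-1],
  [[0,0,0],[0,0,0.3],-1],
  [[0,0,0],[0,0,0.3],-1],
  [[0,0,0],[0,0,0.3],-1],
  [[0,0,0],[0,0,0.5],-1],
  [[0,0,0],[0,0,0.5],-1],
  [[0,0,0],[0,0,0.5],-1],
  [[0,0,0],[0,0,0.5],-1],
  [[0,0,0],[0,0,0.5],-1],
])

```text
t: 14.68
ee_pos: [0.4694, 0.0219, 0.274]
ee_rot: [0.997, -0.08, -0.0, -0.0]
contact_force: [0.1, 0.2, 0.3]
grip_width: 0.0001
```

```bash
python3 look.py pics/z11.png 215 115
```

```text
0.14 [[417. 447.]]
0.15 [[418. 425.]]
0.168 [[418. 384.]]
```

View pics/z11.png

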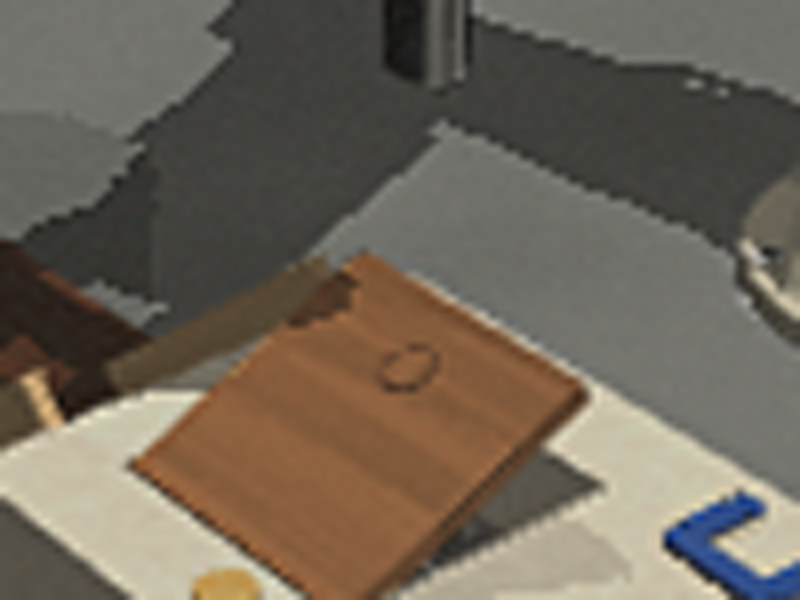

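The lid is ajar: its free edge is raised and the ring has moved up to (410,367). One last full check before I hand in.

Run:
```python
from station import ctrl
from h import *
f=ctrl.camera("scene")["frame"]; cv2.imwrite("pics/end.png",cv2.resize(f,(800,600)))
t=ctrl.camera("top"); c0=np.load("top0.npz")
cv2.imwrite("pics/endt.png",np.hstack([c0["frame"][60:320,90:480],t["frame"][60:320,90:480]]))
s=ctrl.get_state();print(s["t"],np.round(s["qd"],3),np.round(s["contact_force"],1))
# tin in tray, top corners from pics/t8 (crop x4 at 310,120), top at z .035
px=(np.array([(455,320),(602,338),(590,437),(450,417)])+.5)/4-.5+[310,120]
P=ray(t,px,.035)[:,:2]; o=np.array([.4994,.0172]); x=np.array([.9874,-.1582]); y=np.array([.1582,.9874])
print("tin unit mm",(np.c_[(P-o)@x,(P-o)@y]*1000).round(), "tray x +-75, y -255..-430")
```

```text
14.825 [ 0.     0.018  0.029 -0.001 -0.015  0.001] [-0.5 -0.5  1.1]
tin unit mm [[  34. -342.]
 [  35. -429.]
 [ -24. -429.]
 [ -23. -346.]] tray x +-75, y -255..-430
```

View pics/end.png

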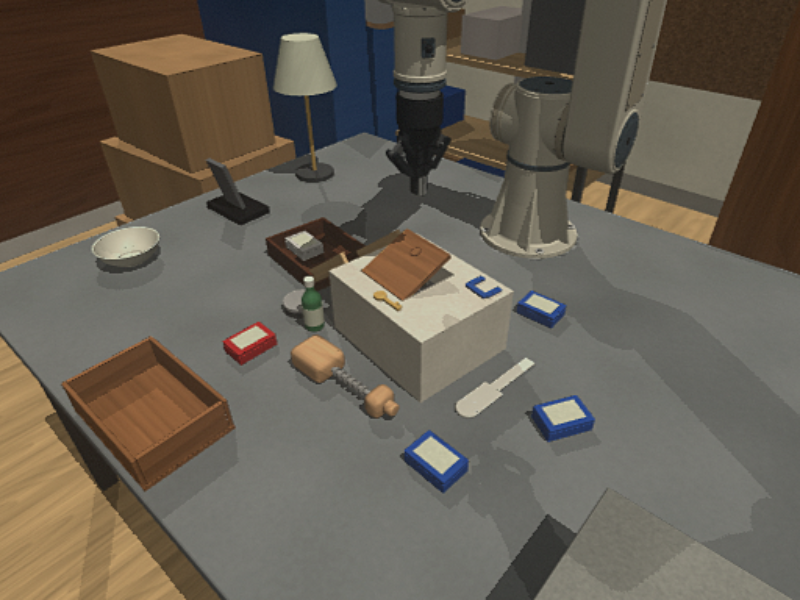

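View pics/endt.png

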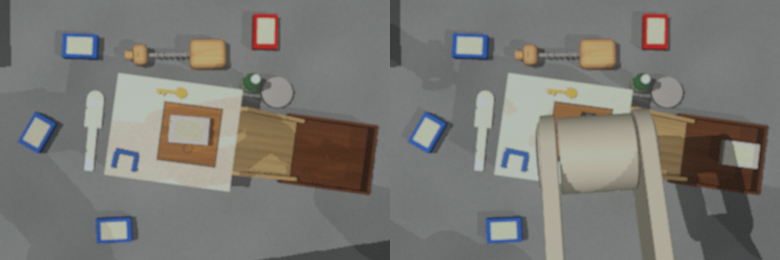

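The tin lies flat in the tray against the end wall, and the lid is ajar. In the before and after top views the bystanders and look-alikes are in the same places. The tool is clear of everything.

```bash
python3 -c "
from station import ctrl
print(ctrl.job_done())"
```

```text
the job is handed in; nothing more can be done
None
```

The job is handed in, after about 15 s of robot time. I pushed the tin off the lid and down the chute into the tray. Then I pressed the lid at its mark with shut fingers (about 6 N) until it released, and backed off upwards.

**Last checks:**
- **Tin:** it lies flat in the tray against the end wall, at unit x −24 to +35 mm and y −342 to −429 mm.
- **Lid:** it stands ajar with its free edge raised.
- **Bystanders and look-alikes:** none appear to have moved between the before and after top views. That was by eye, without measuring.
- **Tool:** it is clear of everything, with the finger tips more than 80 mm above the lid mark.

**What disagreed:** the finger tips stood about 14 mm behind the measured TCP, not 19 mm ahead of it as `ctrl.finger_overhang` says. Because of that, my first push passed over the tin without moving it. I saw this in the picture and corrected the height from the camera and the contact force. The two cameras also differed by about 2 to 6 mm on the lid and tin centres, which did not affect the result.

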